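Feed a finished sleeve through the flap of the drop box

TASK

The plain short steel sleeve standing on the infeed deck of the drop box is finished: with closed or slightly spread fingertips, push it in line with the box's mouth and slide it steadily, upright and without lifting it, through the hanging flap until it drops off the lip into the box. Then draw the fingers back out so that the flap falls fully shut. Leave the flanged brass bush on the deck, and the tall sleeve and the ring beside the box, standing where they are.

Things in the scene. Friction and masses are not known exactly. Their poses are not given: they have to be found in the camera images.
- drop_box: Grey sheet-metal drop box for finished parts, fixed to the worktop. Origin at worktop height under the middle of its mouth, in the plane of the hanging flap; +x runs into the box (away from the robot, within 0.2 rad), +y left, z up. Housing behind the mouth: 78 mm wide (102 mm at its foot flanges), 82 mm long, with a clear cover 113 mm above the worktop.
- deck (a point): Point on the level steel infeed deck, 90 mm in front of the mouth, on the middle line (box frame -90, 0, 55 mm). Deck top is 55 mm above the worktop and runs from 156 mm in front of the flap plane to the lip; 200 mm wide, with rolled side rims 2.5 mm high. On it two guide bars, 14 mm high, converge from 120 mm apart (48 mm before the flap plane) to 66 mm apart at the mouth.
- mouth (a point): Point on the deck top in the middle of the mouth, in the flap plane (box frame 0, 0, 55 mm). The mouth is 62 mm wide between jambs that reach 5 mm in front of the flap plane, and 45 mm high under the hinge knuckles of the flap. Its top edge (cover) is 58 mm above the deck, screw heads 60 mm; the side walls, 74 mm apart, reach 10 mm before the flap plane.
- lip (a point): Rounded end of the deck inside the box, 4 mm behind the flap plane (box frame 4, 0, 55 mm). Beyond it a steep slide falls to a lined floor 8 mm above the worktop. A part drops in only once its middle has passed the lip, so the fingertips must follow the sleeve right up to the flap plane or just under the rod (knuckle radius 4 mm); leaning the tool a little, tips leading, gives room.
- flap (a joint): Angle of the smooth, slippery white plastic gravity flap (66 mm wide, 47 mm long, 12 g) that hangs across the mouth from a rod 50 mm above the deck, its lower edge 3 mm above the deck. 0 = hanging shut against the jambs; grows to 1.4 rad as its lower edge swings into the box. It swings freely, falls shut by itself when nothing is under it, and cannot swing outward.
- sleeve_short: The finished part: short plain steel sleeve, a round tube with a narrow dark weld band, 31 mm in diameter, 26 mm high, about 0.09 kg. It stands upright on the deck, about 80 to 105 mm in front of the flap plane and 50 to 70 mm left or right of the middle line. Origin at the centre of its underside, z up.
- brass_bush: Bystander: brass bush with a wide foot flange, 42 mm in diameter over the flange, 26 mm high, standing on the deck on the other side of the middle from the sleeve. Origin at the centre of its underside.
- sleeve_tall: Bystander: tall steel sleeve, 35 mm in diameter, 62 mm high, standing on the worktop to the right of the box. Origin at the centre of its underside.
- ring_big: Bystander: steel ring, 66 mm in diameter, 20 mm high, lying on the worktop to the right of the deck. Origin at the centre of its underside.

How it is judged:
By the outcome, as a careful person would: the job done as asked, in the order asked, and still so for the second after the job is handed in, with the robot touching nothing.
It also fails if it takes over 45 s, if anything falls off the work surface, if the arm or the gripper's body presses on something with over 40 N, if the wrist force passes 120 N, or if a joint passes its speed limit or range.

ROBOT

A 7-joint arm with a two-finger parallel gripper is mounted at the origin on a cart in front of the work surface, level with it; the furniture and walls round the work are solid. World frame = base frame: x ahead of the robot, y to its left, z up, the work surface at z = 0. Lengths are in m, angles in rad, forces in N, time in s.
With the tool pointing down it reaches from about 0.425 to 0.925 m from the base axis. Payload 6.8 kg.
Tool frame: the origin (TCP) lies at the very end of the fingers, on their centre line; the grasp point (between the pads) lies bot.tcp_to_grasp behind it (bot.tcp_to_grasp is the distance from the TCP to the grasp point, in m); z points along the fingers, y is the line along which they close (so a half turn about z gives the same grasp; the last joint's range is limited). The gripper opens to 85 mm and grips with 20 to 120 N. Pads are 22 mm wide; open, the fingers measure 114 mm over their backs; the gripper's body (76 mm by 85 mm) begins 54 mm behind the grasp point. The pads swing forward as they close: fully open they stand 13 mm farther back than shut.
Start: joints at [-1.431, 0.477, 0.022, 1.555, -0.011, 1.109, -0.083], TCP at [0.166, 0.654, 0.231] pointing down, gripper open.
Joint ranges: [-2.96, 2.96], [-0.34, 2.1], [-1.41, 1.46], [0.24, 2.44], [-1.37, 4.51], [0.17, 1.92], [-2.96, 2.96]. Speed limits (rad/s): [2.39, 2.39, 3.14, 3.14, 3.14, 3.14, 3.14].

INTERFACE

Orientations are given as a unit quaternion [w, x, y, z].
In Python, from station import bot gives the robot as it stands.
- The arm moves only by the tool servo_tool, never from a script. Its argument "motion" is a list that holds one entry, the list of rows, each a list of 7 numbers: the shift along the tool's x, y, z in m, then the turn, a rotation vector about the tool's x, y, z in units of 5 degrees (1.0 is 5 degrees), then the opening, from 0 (shut) to 1 (fully open). A call has 1 to 20 rows; each row is the pose to reach, as a shift and turn from the pose commanded when the call began, along the tool's axes at that moment; what a row does not reach only later rows make up. A row lasts 1/12 s, in which the tool goes at most 41.7 mm and 7.16 degrees, less where a joint would pass 70% of its speed; a pose out of reach is approached as far as the arm can. A call with a gripper value outside its range is refused whole. The fingers move at their own pace and stop on an object; "grip_force" is the grip in N (left out, the last holds). Time passes only in rows, so rows that repeat a pose let the fingers close. It gives the time, the measured TCP pose, the force, the opening and the grip force at its end, in the units of the state.
- bot.get_obs(): the state, without advancing time (a new reading comes with each control period).
- bot.read_camera(name): name is "scene" or "top"; returns a dict with "img" (400x640x3 uint8, red, green, blue), "K" (3x3 intrinsics, pixels), "pose" (4x4, takes a point from camera to world coordinates). Camera axes: x right, y down, z forward; pixel columns grow to the right and rows downward; lengths in m; the calibration is good to about 2 mm. A picture is of the moment at which its call begins. There is no depth.
- bot.hand_in(): hands the job in; it is judged then, once.
The state is a dict: "t": time; "q": joint angles; "joint_vel": joint speeds; "joint_torque": joint torques, N m; "eef_pos": TCP position; "tool_rot": TCP orientation; "contact_force": force on the tool from outside, world axes, zero at the start; "torque": the same for the moment, N m; "gripper_width": opening from 0.0 (shut) to 1.0 (fully open); "grasp_force": force on a finger pad.
Only numpy, scipy, OpenCV 4.12 (cv2) and the standard library are available. Lean on these libraries where they do the work, as an engineer would, in place of code of your own. Each camera call takes 0.05 s, during which the arm holds its last target. There are 200 camera calls.

## Working session

There is one attempt and no reset: what is moved stays moved. The work goes in short steps, Python scripts to look and compute and a tool call to move; the robot and the scene stay as the last step left them, time stands still between calls to the robot, and variables do not carry over. Pictures are saved under pics/ and viewed, at most 10 in all, crops included, and the job is handed in when it is done.

Besides the shell and the picture viewer there is one more tool, called after "Call:" as a command line: name --argument value ..., lists and objects as JSON in quotes. servo_tool: Moves the arm, as the interface text tells. Its arguments: {"type":"object","properties":{"motion":{"type":"array"},"grip_force":{"type":"number"}},"required":["motion"]}

```bash
ls; mkdir -p pics; python3 - <<'E'
from station import bot
import cv2,numpy as np
for n in("scene","top"):
    c=bot.read_camera(n); cv2.imwrite(f"pics/{n}0.png",c["img"][:,:,::-1]); np.savez(f"{n}0.npz",**c)
    print(n,c["K"].round(1).tolist(),c["pose"].round(3).tolist())
o=bot.get_obs();print(o, bot.tcp_to_grasp)
E
```

```text
pics
scene [[467.8, 0.0, 326.7], [0.0, 467.8, 205.2], [0.0, 0.0, 1.0]] [[0.827, -0.243, 0.507, 0.197], [-0.562, -0.387, 0.731, -0.655], [0.019, -0.89, -0.456, 0.492], [0.0, 0.0, 0.0, 1.0]]
top [[462.7, 0.0, 317.7], [0.0, 462.7, 188.6], [0.0, 0.0, 1.0]] [[0.004, -0.983, 0.183, 0.48], [-1.0, -0.006, -0.009, -0.005], [0.01, -0.183, -0.983, 0.938], [0.0, 0.0, 0.0, 1.0]]
{'t': 0.1, 'q': array([-1.43112552,  0.47773403,  0.02235477,  1.55631921, -0.01151608,
        1.10928156, -0.08309537]), 'joint_vel': array([ 0.00096062, -0.00193984, -0.00017959, -0.00298356, -0.00056101,
        0.00106436,  0.00087345]), 'joint_torque': array([ 3.68588386e-03, -5.97758782e+01,  1.61307704e+00, -2.81954366e+01,
        1.27253582e-02,  5.02334005e-03, -2.11368203e-06]), 'eef_pos': array([0.16542525, 0.65388693, 0.23042612]), 'tool_rot': array([-4.56830397e-05,  1.23565214e-01,  9.92336126e-01, -8.05684473e-04]), 'contact_force': array([ 0.49406315, -0.20280432,  0.84425731]), 'torque': array([0.0204928 , 0.03276319, 0.02894974]), 'grasp_force': 0.0, 'gripper_width': 0.998860743754176} 0.0187
```

View pics/scene0.png

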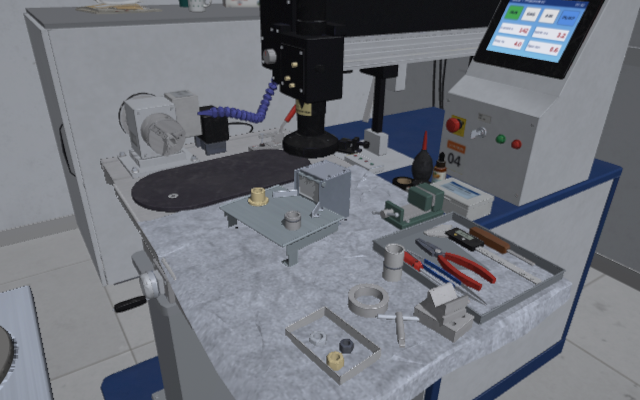

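View pics/top0.png

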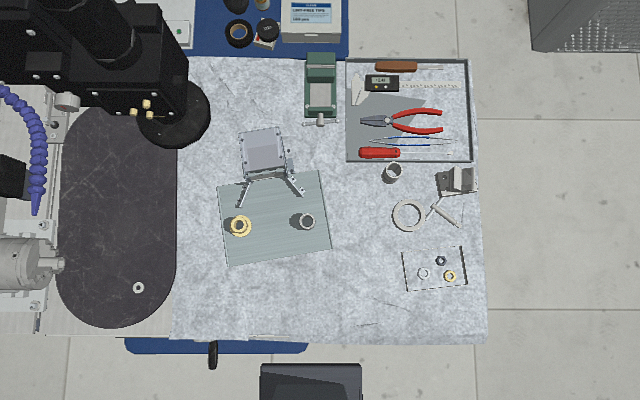

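The scene view shows the deck at about (285,215), with the short sleeve at (292,219) and the brass bush at (258,196). In the top view the sleeve is at (306,221), the bush at (240,226) and the box at (265,150). I'll zoom in next.

```bash
python3 - <<'E'
import cv2,numpy as np
a=cv2.imread("pics/top0.png")[120:275,205:345]; b=cv2.imread("pics/scene0.png")[155:270,215:365]
a=cv2.resize(a,None,fx=3.8,fy=3.8,interpolation=cv2.INTER_CUBIC)
cv2.imwrite("pics/a.png",a)
b=cv2.resize(b,None,fx=5,fy=5,interpolation=cv2.INTER_CUBIC)
cv2.imwrite("pics/b.png",b)
E
```

```text
(no output)
```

View pics/a.png

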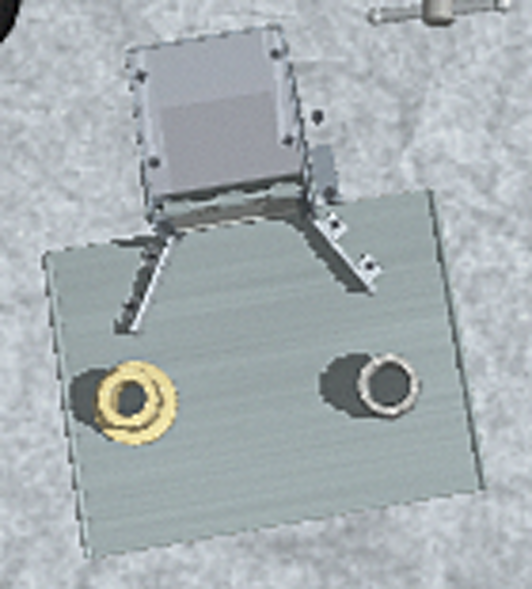

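View pics/b.png

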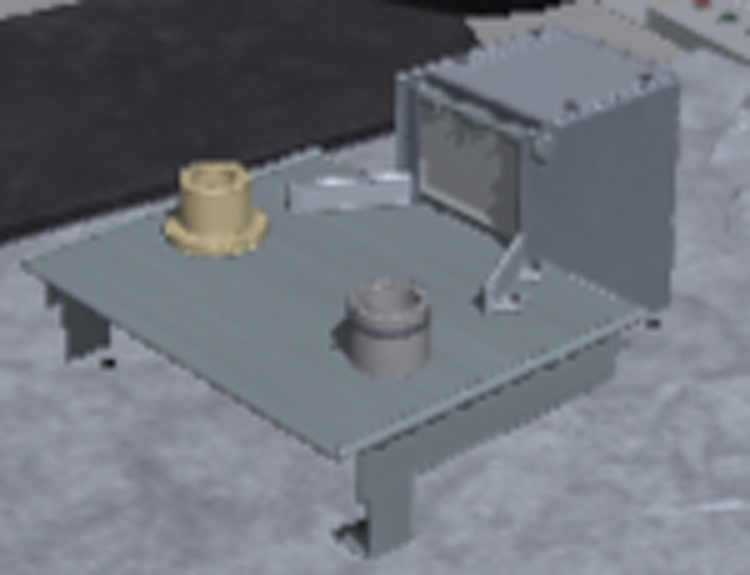

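Top crop: deck corners at (47,253), (431,190), (484,488) and (90,556), sleeve rim at (390,385), bush at (133,400), mouth at about (238,220). Scene crop: near deck corners at (25,262) and (343,455), far right corner at (645,318), sleeve rim at (388,298).

```bash
cat > h.py <<'E'
import numpy as np,cv2
def load(n): 
    d=np.load(n+".npz"); return d["K"],d["pose"]
def ray(cam,uv):
    K,P=cam; d=P[:3,:3]@np.linalg.solve(K,[*uv,1.]); return P[:3,3],d
def onz(cam,uv,z):
    o,d=ray(cam,uv); return o+d*(z-o[2])/d[2]
def tri(c1,u1,c2,u2):
    P=[c[0]@np.linalg.inv(c[1])[:3] for c in(c1,c2)]
    X=cv2.triangulatePoints(P[0],P[1],np.array(u1,float),np.array(u2,float)); return (X[:3]/X[3]).ravel()
def proj(cam,p):
    K,P=cam; q=np.linalg.inv(P)@np.array([*p,1]); q=K@q[:3]; return q[:2]/q[2]
T=load("top0");S=load("scene0")
A=lambda u,v:((u+.5)/3.8-.5+205,(v+.5)/3.8-.5+120)
B=lambda u,v:((u+.5)/5-.5+215,(v+.5)/5-.5+155)
E
python3 - <<'E'
from h import *
np.set_printoptions(precision=4,suppress=True)
print("tri NL",tri(T,A(90,556),S,B(25,262)),"NR",tri(T,A(484,488),S,B(343,455)),"FR",tri(T,A(431,190),S,B(645,318)),"sleeve top",tri(T,A(390,385),S,B(388,298)),"bush top",tri(T,A(131,397),S,B(216,177)))
c=[onz(T,A(*p),.0575)[:2] for p in((47,253),(431,190),(484,488),(90,556))]
for i in range(4):
    d=c[(i+1)%4]-c[i];print(c[i],np.linalg.norm(d),np.arctan2(d[1],d[0]))
nm=(c[2]+c[3])/2; l=np.array([c[0]-c[3],c[1]-c[2]]);dirx=l.sum(0)/np.linalg.norm(l.sum(0))
w=c[3]-c[2];ya=np.arctan2(-w[0],w[1]); yx=np.arctan2(dirx[1],dirx[0]);print("yaw",yx,ya)
yaw=(yx+ya)/2;ex=np.array([np.cos(yaw),np.sin(yaw)]);ey=np.array([-ex[1],ex[0]])
mid=sum(c)/4; 
O=nm+ex*.156; O=O+ey*((mid-O)@ey)
print("mouth",O,"yaw",yaw)
box=lambda p:np.array([(p[:2]-O)@ex,(p[:2]-O)@ey])
img=cv2.imread("pics/top0.png")
for nme,p,z in(("sleeve",(390,385),.081),("bush",(131,397),.081),("mouth guess cover-edge",(233,186),.113),("cover l",(150,208),.113),("cover r",(303,178),.113),("jamb base L",(165,225),.069),("bar tipL",(128,328),.069),("bar tipR",(372,290),.069)):
    X=onz(T,A(*p),z);print(nme,X,box(X))
hsv=cv2.cvtColor(img,cv2.COLOR_BGR2HSV)
E
```

```text
tri NL [0.4957 0.154  0.0539] NR [ 0.5309 -0.0416  0.054 ] FR [ 0.683  -0.0139  0.0514] sleeve top [0.5784 0.0059 0.0812] bush top [0.5717 0.1321 0.0816]
[0.6477 0.1812] 0.19822266474519715 -1.397476937419947
[ 0.6819 -0.0141] 0.1542429953932166 -2.9654061002094507
[ 0.5301 -0.0411] 0.19739419103604758 1.745396290702795
[0.4958 0.1533] 0.15450036632279063 0.1815451902620596
yaw 0.17886810532777428 0.17459996390789825
mouth [0.6665 0.0837] yaw 0.17673403461783627
sleeve [0.5786 0.0058 0.081 ] [-0.1002 -0.0612]
bush [0.572  0.1321 0.081 ] [-0.0845  0.0643]
mouth guess cover-edge [0.6705 0.0817 0.113 ] [ 0.0036 -0.0027]
cover l [0.6594 0.1211 0.113 ] [-0.0003  0.0381]
cover r [0.6747 0.0481 0.113 ] [ 0.0018 -0.0365]
jamb base L [0.6603 0.12   0.069 ] [0.0003 0.0369]
bar tipL [0.6078 0.1368 0.069 ] [-0.0485  0.0626]
bar tipR [0.6277 0.0154 0.069 ] [-0.0502 -0.0604]
```

```bash
cat >> h.py <<'E'
from scipy.spatial.transform import Rotation as R
O=np.array([.6665,.0837]);YAW=.1767
def w(b): c,s=np.cos(YAW),np.sin(YAW); return O+np.array([c*b[0]-s*b[1],s*b[0]+c*b[1]])
def unw(p): c,s=np.cos(YAW),np.sin(YAW); d=np.array(p[:2])-O; return np.array([c*d[0]+s*d[1],-s*d[0]+c*d[1]])
def rot(deg,lean=0): # tool x along box angle deg, z down, tips leading by lean
    return R.from_euler('z',YAW+np.radians(deg))*R.from_matrix(np.diag([1.,-1,-1]))*R.from_euler('y',lean,degrees=True)
def rel(o,b,z,deg,lean=0):
    q=o["tool_rot"];Rc=R.from_quat([q[1],q[2],q[3],q[0]])
    d=Rc.inv().apply(np.array([*w(b),z])-o["eef_pos"])
    rv=(Rc.inv()*rot(deg,lean)).as_rotvec(degrees=True)/5
    return np.round(d,4).tolist(),np.round(rv,2).tolist()
E
python3 - <<'E'
from h import *; from station import bot
print(rot(0,15).apply([0,0,1]))
o=bot.get_obs(); print(rel(o,(-.125,-.093),.2,53),w((-.125,-.093)))
E
```

```text
[ 0.25478901  0.04549571 -0.96592583]
([-0.55, -0.5661, 0.0314], [-0.01, 0.02, 20.54]) [ 0.55979408 -0.02982465]
```

Call:
servo_tool --motion '[[[-0.028, -0.028, 0, 0, 0, 1, 0.2], [-0.055, -0.057, 0, 0, 0, 2, 0.2], [-0.083, -0.085, 0, 0, 0, 3, 0.2], [-0.11, -0.113, 0, 0, 0, 4, 0.2], [-0.138, -0.142, 0, 0, 0, 5, 0.2], [-0.165, -0.17, 0, 0, 0, 6, 0.2], [-0.193, -0.198, 0, 0, 0, 7, 0.2], [-0.22, -0.226, 0, 0, 0, 8, 0.2], [-0.248, -0.255, 0, 0, 0, 9, 0.2], [-0.275, -0.283, 0, 0, 0, 10, 0.2], [-0.303, -0.311, 0.005, 0, 0, 11, 0.2], [-0.33, -0.34, 0.01, 0, 0, 12, 0.2], [-0.358, -0.368, 0.01, 0, 0, 13, 0.2], [-0.385, -0.396, 0.015, 0, 0, 14, 0.2], [-0.413, -0.425, 0.02, 0, 0, 15, 0.2], [-0.44, -0.453, 0.02, 0, 0, 16, 0.2], [-0.468, -0.481, 0.025, 0, 0, 17, 0.2], [-0.495, -0.51, 0.03, 0, 0, 18, 0.2], [-0.523, -0.538, 0.03, 0, 0, 19, 0.2], [-0.55, -0.566, 0.031, 0, 0, 20.5, 0.2]]]'

```text
t: 1.77
eef_pos: [0.5603, -0.031, 0.2]
tool_rot: [-0.0, 0.851, 0.526, -0.0]
contact_force: [0.6, 1.0, 0.1]
gripper_width: 0.204
grasp_force: 0.0
```

Call:
servo_tool --motion '[[[0, 0, 0.025, 0, 0, 0, 0.2], [0, 0, 0.05, 0, 0, 0, 0.2], [0, 0, 0.075, 0, 0, 0, 0.2], [0, 0, 0.095, 0, 0, 0, 0.2], [0, 0, 0.11, 0, 0, 0, 0.2], [0, 0, 0.12, 0, 0, 0, 0.2], [0, 0, 0.12, 0, 0, 0, 0.2]]]'

```text
t: 2.35
eef_pos: [0.5583, -0.0291, 0.0782]
tool_rot: [-0.001, 0.85, 0.527, -0.002]
contact_force: [0.3, -0.1, 0.1]
gripper_width: 0.199
grasp_force: 0.0
```

```bash
cat > shot.py <<'E'
import sys,cv2,numpy as np
from station import bot; from h import *
t=bot.read_camera("top")["img"][120:275,205:345,::-1];s=bot.read_camera("scene")["img"][130:270,215:365,::-1]
t=cv2.resize(t,None,fx=2.8,fy=2.8,interpolation=3);s=cv2.resize(s,None,fx=2.6,fy=2.6,interpolation=3)
h=max(t.shape[0],s.shape[0]);f=np.zeros((h,t.shape[1]+s.shape[1],3),np.uint8)
f[:t.shape[0],:t.shape[1]]=t;f[:s.shape[0],t.shape[1]:]=s;cv2.imwrite(f"pics/{sys.argv[1]}.png",f);print(f.shape,unw(bot.get_obs()["eef_pos"]),bot.get_obs()["eef_pos"])
E
python3 shot.py s1
```

```text
(434, 782, 3) [-0.12467452 -0.09256193] [ 0.56003748 -0.02933619  0.08051928]
```

View pics/s1.png

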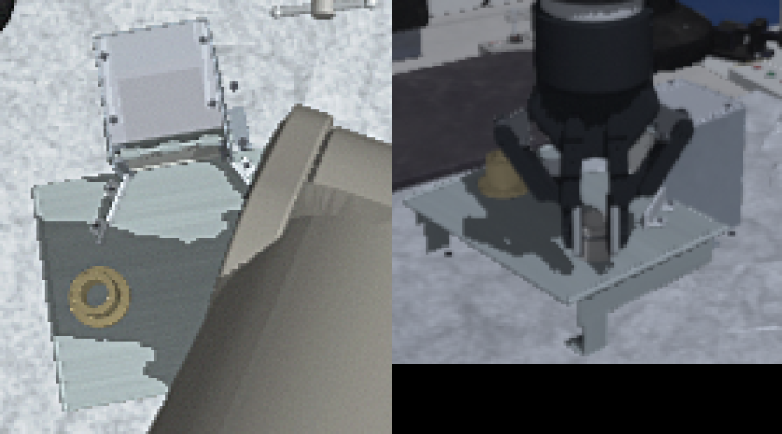

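The top view is hidden by the arm. The scene view shows the two fingertips at (578,230) and (612,230), symmetric about the sleeve at (595,240), so the approach is aligned. Next I lower and push diagonally to the middle line.

Call:
servo_tool --motion '[[[0, 0, 0.008, 0, 0, 0, 0.2], [0, 0, 0.016, 0, 0, 0, 0.2], [0, 0, 0.016, 0, 0, 0, 0.2], [0.006, 0, 0.016, 0, 0, 0, 0.2], [0.012, 0, 0.016, 0, 0, 0, 0.2], [0.016, 0, 0.016, 0, 0, 0, 0.2], [0.02, 0, 0.016, 0, 0, 0, 0.2], [0.024, 0, 0.016, 0, 0, 0, 0.2], [0.03, 0, 0.016, 0, 0, 0, 0.2], [0.036, 0, 0.016, 0, 0, 0, 0.2], [0.042, 0, 0.016, 0, 0, 0, 0.2], [0.048, 0, 0.016, 0, 0, 0, 0.2], [0.054, 0, 0.016, 0, 0, 0, 0.2], [0.06, 0, 0.016, 0, 0, 0, 0.2], [0.066, 0, 0.016, 0, 0, 0, 0.2], [0.072, 0, 0.016, 0, 0, 0, 0.2], [0.078, 0, 0.016, 0, 0, 0, 0.2], [0.084, 0, 0.016, 0, 0, 0, 0.2], [0.089, 0, 0.016, 0, 0, 0, 0.2], [0.092, 0, 0.016, 0, 0, 0, 0.2]]]'

```text
t: 4.12
eef_pos: [0.6011, 0.0541, 0.0643]
tool_rot: [-0.0, 0.85, 0.528, 0.0]
contact_force: [-0.1, -0.5, 0.7]
gripper_width: 0.2
grasp_force: 0.7
```

```bash
python3 shot.py s2
```

```text
(434, 782, 3) [-0.06962642 -0.01759398] [0.60105043 0.05414091 0.06419668]
```

View pics/s2.png

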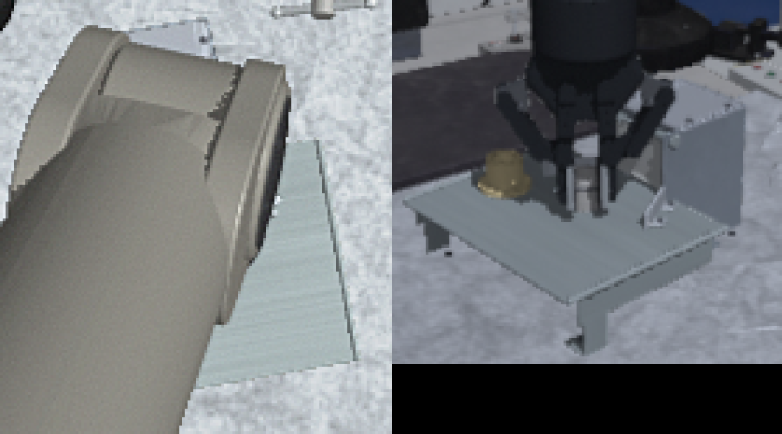

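The scene view shows the sleeve at (582,192), held centrally between the two fingertips near the middle line, with the bush untouched at (503,173). Now I back off and turn in line with the mouth, with the tips leaning forward.

Call:
servo_tool --motion '[[[-0.006, 0, 0, 0, 0, 0, 0.2], [-0.014, 0, 0, 0, 0, 0, 0.2], [-0.022, 0, 0, 0, 0, 0, 0.2], [-0.022, 0, 0, 0, 0, 0, 0.2]]]'

```text
t: 4.55
eef_pos: [0.5897, 0.0304, 0.0644]
tool_rot: [0.0, 0.851, 0.526, -0.001]
contact_force: [-0.1, -0.8, 0.3]
gripper_width: 0.2
grasp_force: 0.0
```

```bash
python3 - <<'E'
from h import *; from station import bot
o=bot.get_obs(); print(unw(o["eef_pos"]),o["q"].round(2))
for b,z,d,l in(((-.09,-.02),.08,26,10),((-.1,0.0),.08,0,20)): print(rel(o,b,z,d,l))
E
```

```text
[-0.08497009 -0.03900867] [-0.56  0.61  0.54  1.92 -0.45  0.74 -0.22]
([0.0122, -0.0154, -0.0157], [-0.48, 1.98, 5.45])
([0.0223, -0.0354, -0.0157], [-1.86, 3.72, 10.55])
```

Call:
servo_tool --motion '[[[-0.006, 0, -0.008, 0, 0, 0, 0.2], [-0.006, -0.003, -0.016, -0.05, 0.5, 1.3, 0.2], [0, -0.008, -0.016, -0.2, 1, 2.7, 0.2], [0.006, -0.012, -0.016, -0.35, 1.5, 4, 0.2], [0.012, -0.015, -0.016, -0.48, 2, 5.4, 0.2], [0.015, -0.02, -0.016, -0.8, 2.4, 6.7, 0.2], [0.017, -0.025, -0.016, -1.1, 2.9, 8, 0.2], [0.02, -0.03, -0.016, -1.5, 3.3, 9.3, 0.2], [0.022, -0.035, -0.016, -1.86, 3.72, 10.55, 0.2], [0.022, -0.035, -0.016, -1.86, 3.72, 10.55, 0.2], [0.022, -0.035, -0.016, -1.86, 3.72, 10.55, 0.2]]]'

```text
t: 5.47
eef_pos: [0.5689, 0.0694, 0.0806]
tool_rot: [-0.017, 0.981, 0.091, 0.173]
contact_force: [0.9, -0.3, 0.4]
gripper_width: 0.199
grasp_force: 0.0
```

```bash
python3 shot.py s3; python3 - <<'E'
from h import *; from station import bot
for p in((-.055,.0,.081),(-.055,0,.055)): 
  u=proj(S,[*w(p[:2]),p[2]]); print((u-[215,130])*2.6+[392,0])
o=bot.get_obs()
for b in((-.1,0),(-.008,0),(.002,0)): print(rel(o,b,.062,0,20))
E
```

```text
(434, 782, 3) [-0.09703906  0.00189348] [0.57063908 0.06850629 0.08111246]
[586.0093409 172.2615668]
[586.58730293 202.38157428]
([-0.0094, 0.0019, 0.0169], [-0.03, -0.02, 0.07])
([0.077, 0.0025, 0.0486], [-0.03, -0.02, 0.07])
([0.0864, 0.0025, 0.052], [-0.03, -0.02, 0.07])
```

View pics/s3.png

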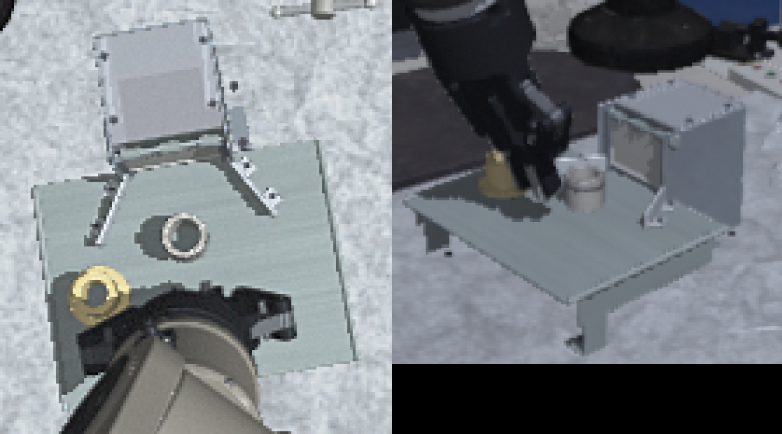

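The top view shows the sleeve upright at (185,237) and the bush at (100,295), unmoved. The scene view agrees, with the sleeve at (585,187).

```bash
python3 - <<'E'
from h import *
C=lambda u,v:((u+.5)/2.8-.5+205,(v+.5)/2.8-.5+120)
D=lambda u,v:((u-392+.5)/2.6-.5+215,(v+.5)/2.6-.5+130)
for n,p in(("sl",(185,237)),("bush",(98,294))): print(n,unw(onz(T,C(*p),.081)))
print(unw(tri(T,C(185,237),S,D(584,174))))
E
```

```text
sl [-0.05783144  0.00084119]
bush [-0.08576432  0.06339855]
[-0.05756963  0.00069676]
```

```bash
cat > avg.py <<'E'
from h import *; from station import bot
def avg(n=8):
    L=[]
    for _ in range(n): bot.read_camera("top"); L.append(bot.get_obs())
    o=dict(L[-1]); o["eef_pos"]=np.mean([l["eef_pos"] for l in L],0); q=np.mean([l["tool_rot"] for l in L],0); o["tool_rot"]=q/np.linalg.norm(q); o["contact_force"]=np.mean([l["contact_force"] for l in L],0)
    return o
E
python3 - <<'E'
from avg import *
o=avg();print(unw(o["eef_pos"]),o["eef_pos"],o["t"],o["contact_force"])
for b in((-.1,0),(-.08,0),(-.014,0),(-.006,0)): print(rel(o,b,.062,0,20))
E
```

```text
[-0.09750134  0.00174189] [0.57021065 0.0682758  0.08059398] 5.9667 [-0.1649111  -0.28937925 -0.07635068]
([-0.0087, 0.0017, 0.0166], [-0.02, -0.02, 0.04])
([0.01, 0.0018, 0.0235], [-0.02, -0.02, 0.04])
([0.072, 0.0021, 0.0461], [-0.02, -0.02, 0.04])
([0.0795, 0.0021, 0.0489], [-0.02, -0.02, 0.04])
```

Call:
servo_tool --motion '[[[-0.005, 0.001, 0.008, 0, 0, 0, 0.2], [-0.009, 0.002, 0.0165, 0, 0, 0, 0.2], [-0.004, 0.002, 0.018, 0, 0, 0, 0.2], [0.001, 0.002, 0.02, 0, 0, 0, 0.2], [0.005, 0.002, 0.0215, 0, 0, 0, 0.2], [0.01, 0.002, 0.0235, 0, 0, 0, 0.2], [0.0145, 0.002, 0.025, 0, 0, 0, 0.2], [0.019, 0.002, 0.0265, 0, 0, 0, 0.2], [0.0235, 0.002, 0.0285, 0, 0, 0, 0.2], [0.028, 0.002, 0.03, 0, 0, 0, 0.2], [0.0325, 0.002, 0.0315, 0, 0, 0, 0.2], [0.037, 0.002, 0.0335, 0, 0, 0, 0.2], [0.0415, 0.002, 0.035, 0, 0, 0, 0.2], [0.046, 0.002, 0.0365, 0, 0, 0, 0.2], [0.0505, 0.002, 0.038, 0, 0, 0, 0.2], [0.055, 0.002, 0.04, 0, 0, 0, 0.2], [0.0595, 0.002, 0.0415, 0, 0, 0, 0.2], [0.064, 0.002, 0.043, 0, 0, 0, 0.2], [0.068, 0.002, 0.0445, 0, 0, 0, 0.2], [0.072, 0.002, 0.046, 0, 0, 0, 0.2]]]'

```text
t: 7.63
eef_pos: [0.6524, 0.0818, 0.0618]
tool_rot: [-0.016, 0.981, 0.089, 0.174]
contact_force: [-0.6, -0.5, -0.0]
gripper_width: 0.202
grasp_force: 0.0
```

```bash
python3 shot.py s4; python3 - <<'E'
from avg import *
o=avg(6);print(unw(o["eef_pos"]),o["eef_pos"],o["t"],o["contact_force"])
for b in((-.008,0),(-.1,0)): print(rel(o,b,.062,0,20))
E
```

```text
(434, 782, 3) [-0.01378922  0.00075506] [0.65279277 0.08201941 0.06195522]
[-0.01485186  0.00065089] [0.65176498 0.08173006 0.06173318] 8.0333 [ 0.20725363  0.2539089  -0.04590625]
([0.0065, 0.0007, 0.0021], [-0.02, -0.01, 0.04])
([-0.0799, 0.0003, -0.0295], [-0.02, -0.01, 0.04])
```

View pics/s4.png

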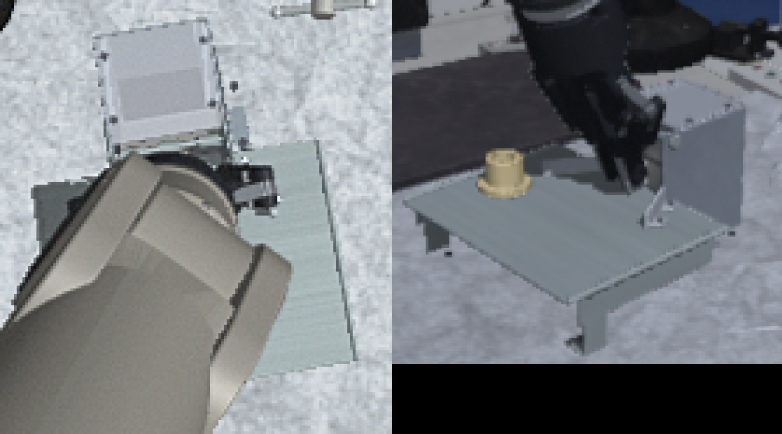

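In the scene view the fingertips are at (630,185), at the mouth, and the sleeve is no longer visible on the deck. The bush at (503,173) is unmoved. I'll follow through a few millimetres more, then withdraw straight back.

Call:
servo_tool --motion '[[[0.002, 0, 0.001, 0, 0, 0, 0.2], [0.004, 0.0005, 0.0015, 0, 0, 0, 0.2], [0.006, 0.0005, 0.002, 0, 0, 0, 0.2], [0.006, 0.0005, 0.002, 0, 0, 0, 0.2], [0.006, 0.0005, 0.002, 0, 0, 0, 0.2]]]'

```text
t: 8.45
eef_pos: [0.6583, 0.0825, 0.062]
tool_rot: [-0.016, 0.981, 0.089, 0.174]
contact_force: [0.0, 0.9, 0.1]
gripper_width: 0.201
grasp_force: 0.0
```

Call:
servo_tool --motion '[[[-0.005, 0, -0.0018, 0, 0, 0, 0.2], [-0.01, 0, -0.0036, 0, 0, 0, 0.2], [-0.018, 0, -0.0066, 0, 0, 0, 0.2], [-0.027, 0, -0.0098, 0, 0, 0, 0.2], [-0.038, 0, -0.0138, 0, 0, 0, 0.2], [-0.05, 0, -0.0182, 0, 0, 0, 0.2], [-0.065, 0, -0.0237, 0, 0, 0, 0.2], [-0.08, 0, -0.04, 0, 0, 0, 0.2], [-0.09, 0, -0.06, 0, 0, 0, 0.2], [-0.1, 0, -0.09, 0, 0, 0, 0.2], [-0.11, 0, -0.12, 0, 0, 0, 0.2], [-0.11, 0, -0.15, 0, 0, 0, 0.2], [-0.11, 0, -0.15, 0, 0, 0, 0.2]]]'

```text
t: 9.53
eef_pos: [0.504, 0.0547, 0.1663]
tool_rot: [-0.018, 0.981, 0.088, 0.173]
contact_force: [0.6, 0.3, -0.2]
gripper_width: 0.198
grasp_force: 0.0
```

```bash
python3 - <<'E'
from avg import *
t=bot.read_camera("top")["img"][120:200,225:305,::-1];s=bot.read_camera("scene")["img"][155:235,275:355,::-1]
cv2.imwrite("pics/s5.png",cv2.resize(np.hstack([t,s]),None,fx=5,fy=5,interpolation=3));o=avg(3);print(o["eef_pos"],o["t"],o["contact_force"])
E
```

```text
[0.50520232 0.05518626 0.16475454] 9.7833 [ 0.16615817 -0.11947666  0.41621974]
```

View pics/s5.png

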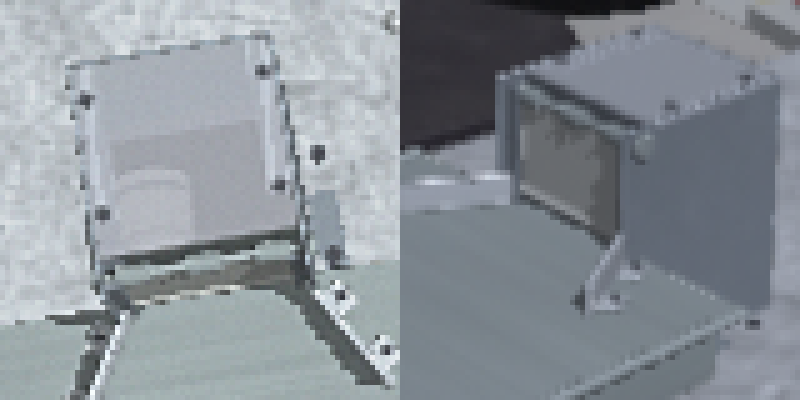

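The top crop shows the sleeve through the clear cover at (150,205), inside the box. The scene crop shows the flap hanging across the mouth at (570,160), as at the start. I'll compare those pixels with the first picture before handing in.

```bash
python3 - <<'E'
from avg import *
a=np.load("scene0.npz")["img"].astype(int);b=bot.read_camera("scene")["img"].astype(int);d=abs(a-b).mean(2)
f=d[172:204,298:320].mean()
print("flap",f,"bush",d[185:208,246:272].mean(),"tall",d[242:285,380:408].mean(),"ring",d[285:318,345:392].mean(),bot.get_obs()["contact_force"],bot.get_obs()["joint_vel"].round(3))
if f<4: print(bot.hand_in())
E
```

```text
flap 4.3626893939393945 bush 4.555741360089186 tall 4.674141749723145 ring 5.127874489576618 [ 0.00126569 -0.61476392 -0.10361618] [ 0.012  0.01  -0.001 -0.004  0.003  0.    -0.005]
```

The flap patch differs by 4.4, about the same as the untouched tall sleeve and ring (4.7 and 5.1). That is image noise, so the flap is shut and the other parts haven't moved.

```bash
python3 -c "
from station import bot; print(bot.hand_in())"
```

```text
the job is handed in; nothing more can be done
None
```

The short sleeve was slid upright through the flap and dropped into the box, the flap fell shut again, the bush, tall sleeve and ring were left where they stood, and the job was handed in at about 10 s.

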